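Start the dust extraction of the stone bench

ROBOT

A 6-joint arm with a two-finger parallel gripper is mounted at the origin on the work surface. World frame = base frame: x ahead of the robot, y to its left, z up, the work surface at z = 0. Lengths are in mm, angles in rad, forces in N, time in s.
With the tool pointing down it reaches from about 300 to 775 mm from the base axis. Payload 14.6 kg.
Tool frame: the origin (TCP) lies at the very end of the fingers, on their centre line; the grasp point (between the pads) lies 19 mm behind it (manip.pinch_z is the distance from the TCP to the grasp point, in mm); z points along the fingers, y is the line along which they close (so a half turn about z gives the same grasp; the last joint's range is limited). The gripper opens to 94 mm and grips with 3 to 60 N. Pads are 16 mm wide; open, the fingers measure 119 mm over their backs; the gripper's body (75 mm by 177 mm) begins 78 mm behind the grasp point.
Start: joints at [-1.323, 0.3, 1.521, -0, 1.321, -0.067], TCP at [170.287, -522.964, 205.446] pointing down, gripper open.
Joint ranges: [-3.03, 3.03], [-0.79, 2.21], [0.23, 2.52], [-1.04, 4.18], [0, 3.07], [-2.55, 2.55]. Speed limits (rad/s): [2.22, 2.22, 2.57, 3.14, 3.14, 3.14].

INTERFACE

Orientations are given as a unit quaternion [w, x, y, z].
In Python, from plant import manip, eyes, finder gives the robot as it stands. The module is installed in compiled form; this text tells all that it offers.
- The arm moves only by the tool step_arm, never from a script. Its argument "commands" is a list of rows, each a list of 2 entries, a list of its own where there are three numbers: the shift along the tool's x, y, z in mm, then the turn about the tool's z in degrees. A call has exactly 10 rows; each row shifts and turns the commanded pose from where the row before left it, along the tool's axes as they then stand; what a row does not reach is not made up. A row lasts 1/8 s, in which the tool goes at most 62.5 mm and 10.7 degrees, less where a joint would pass 70% of its speed; a pose out of reach is approached as far as the arm can. A call is refused whole if a number of a shift passes 62.5 or a number of a turn 10.7, either way. A call with a gripper value outside its range is refused whole. "jaw" is the gripper's target within -1 to 1 (shut at 1, half-way at 0, fully open at -1), set as the call begins (left out, the last holds). The fingers move at their own pace and stop on an object; "grip_force" is the grip in N (left out, the last holds). Time passes only in rows, so rows that do not move let the fingers close, or fill a call up. It gives the time, the measured TCP pose, the force, the opening and the grip force at its end, in the units of the state.
- manip.sense(): the state, without advancing time (a new reading comes with each control period).
- eyes.camera(name): name is "scene" or "top" or "wrist"; returns a dict with "pixels" (400x640x3 uint8, blue, green, red), "K" (3x3 intrinsics, pixels), "eye" and "orientation" of the camera in the world. Camera axes: x right, y up, looking along -z (the intrinsics and any distortion apply to the point x, -y, -z); pixel columns grow to the right and rows downward; lengths in mm; the calibration is good to about 2 mm. A picture is of the moment at which its call begins. There is no depth.
- manip.sign_off(): hands the job in; it is judged then, once.
Trained networks look in the newest picture that a camera, given by its name, has taken for a name from the list of things; names that differ only in an ending like _2 or _b are one class to them, and where a whole thing is asked for, a point or a joint stands for the part that bears it (a point fixed in the world has none). Each returns a list of dicts, best first, with "score" (0 to 1); they miss things now and then, are a little off and sometimes report something else, mostly with a low value. They report only what shows in the picture. A call takes as long as a camera call.
- finder.look_for(camera, query): "bbox" ([left, top, right, bottom] in pixels, round what is visible of it).
- finder.outline_of(camera, query): "region" (400x640 bool, what is visible of it) and "bbox" ([left, top, right, bottom] in pixels, round what is visible of it).
The state is a dict: "time": time; "q": joint angles; "qd": joint speeds; "tau": joint torques, N m; "eef_pos": TCP position; "ee_rot": TCP orientation; "wrist_force": force on the tool from outside, world axes, zero at the start; "wrist_torque": the same for the moment, N m; "grip_width": opening from 0.0 (shut) to 1.0 (fully open); "gripper_force": force on a finger pad.
Only numpy, scipy, OpenCV 4.12 (cv2) and the standard library are available. Lean on these libraries where they do the work, as an engineer would, in place of code of your own. Each camera call takes 0.05 s, during which the arm holds its last target. There are 200 camera calls.

TASK

Start the dust extraction from the low grey control console on the bench: press the long bar key, then the square key, then the round key, in that order and one at a time. Push each one fully down, keep it down for about half a second and let it come all the way up before the next; do not press the cross-shaped key.

Things in the scene. Friction and masses are not known exactly. Their poses are not given: they have to be found in the camera images.
- bar_top (a point): Centre of the top face of the long bar key: off-white cap, 58 mm long (its y axis) and 22 mm wide (its x axis), z up. All four keys stand on one fixed grey console, 240 x 300 mm and 60 mm high, in a 2 x 2 pattern 120 mm apart along the console's x and 190 mm along its y; which key is in which corner varies.
- square_top (a point): Centre of the top face of the square key: off-white cap of 38 x 38 mm. Every cap stands in the middle of a fixed black plate, 72 mm square, whose top is 65 mm above the bench; every cap's flat top is 82 mm above the bench when up and sinks straight down at most 8 mm (5 mm or more counts as pressed).
- round_top (a point): Centre of the top face of the round key: off-white cap of 42 mm diameter. The springs of all four keys are alike: a cap starts to sink at 1.5 N, is fully down at 5 N, and springs back up by itself when let go.
- cross_top (a point): Centre of the top face of the cross-shaped key, not to be pressed: an off-white plus sign, arms 48 mm end to end and 15 mm wide. A loose abrasive disc (50 mm across, 10 mm high) and a marble chip (50 x 30 x 12 mm) lie on the console in the aisle between its two columns of keys.

How it is judged (in metres and radians):
On the way, in this order (a step that is already met when the one before it is completed fails the run):
1. the bar key is pressed, the other keys up (distance of bar_top from where it was at the start of the episode above 0.005 m and distance of each of square_top, round_top from where it was at the start of the episode below 0.002 m), for 0.15 s.
2. the bar key is let up again, no key pressed (distance of each of bar_top, square_top, round_top from where it was at the start of the episode below 0.002 m), for 0.05 s.
3. the square key is pressed, the other keys up (distance of square_top from where it was at the start of the episode above 0.005 m and distance of each of bar_top, round_top from where it was at the start of the episode below 0.002 m), for 0.15 s.
4. the square key is let up again, no key pressed (all of step 2), for 0.05 s.
5. the round key is pressed, the other keys up (distance of round_top from where it was at the start of the episode above 0.005 m and distance of each of bar_top, square_top from where it was at the start of the episode below 0.002 m), for 0.15 s.
At the end, for the whole second after the job is handed in: The bar, square and round keys have been pressed in that order (each 5 mm or more of its 8 mm, for at least 0.15 s, and let up before the next), and all four keys are up again, within 2 mm of their rest height (all of step 4 and distance of cross_top from where it was at the start of the episode below 0.002 m); the robot touches nothing.
It fails at once if the cross-shaped key is pressed (over 3 mm) (distance of cross_top from where it was at the start of the episode above 0.003 m).
It fails at once if two keys are pressed at once (over 3 mm each) (distance of each of bar_top, square_top from where it was at the start of the episode above 0.003 m or distance of each of bar_top, round_top from where it was at the start of the episode above 0.003 m or distance of each of square_top, round_top from where it was at the start of the episode above 0.003 m).
It also fails if it takes over 38 s, if anything falls off the work surface, if the arm or the gripper's body presses on something with over 40 N, if the wrist force passes 120 N, or if a joint passes its speed limit or range.

## Working session

There is one attempt and no reset: what is moved stays moved. The work goes in short steps, Python scripts to look and compute and a tool call to move; the robot and the scene stay as the last step left them, time stands still between calls to the robot, and variables do not carry over. Pictures are saved under pics/ and viewed, at most 10 in all, crops included, and the job is handed in when it is done.

Besides the shell and the picture viewer there is one more tool, called after "Emit:" as name(argument=value, ...) on one line, values as JSON. step_arm: Moves the arm, as the interface text tells. Its arguments: {"type":"object","properties":{"commands":{"type":"array"},"jaw":{"type":"number"},"grip_force":{"type":"number"}},"required":["commands"]}

```bash
mkdir -p pics
cat > h.py <<'E'
import numpy as np, cv2
from scipy.spatial.transform import Rotation as R
from plant import manip, eyes, finder
def rot(q): return R.from_quat([q[1],q[2],q[3],q[0]])
def orient(o):
    o=np.array(o,float)
    return o if o.shape==(3,3) else rot(o).as_matrix()
def ray(c,uv):
    v=np.linalg.inv(c["K"])@np.array([uv[0],uv[1],1.])
    return np.array(c["eye"],float), orient(c["orientation"])@np.array([v[0],-v[1],-v[2]])
def atz(c,uv,z):
    e,d=ray(c,uv); return e+d*(z-e[2])/d[2]
def tri(obs):
    A=np.zeros((3,3));b=np.zeros(3)
    for c,uv in obs:
        e,d=ray(c,uv); d=d/np.linalg.norm(d); P=np.eye(3)-np.outer(d,d); A+=P;b+=P@e
    return np.linalg.solve(A,b)
E
cat > a.py <<'E'
from h import *
np.set_printoptions(precision=2,suppress=True)
s=manip.sense(); print(s)
C={}
for n in ["scene","top"]:
    c=eyes.camera(n); C[n]=c; print(n,[ (k,np.array(v).round(3).tolist()) for k,v in c.items() if k!="pixels"])
    cv2.imwrite(f"pics/{n}0.png",c["pixels"])
ctr={}
for k in ["bar_top","square_top","round_top","cross_top"]:
    for n in C:
        for d in finder.outline_of(n,k)[:3]:
            m=d["region"].astype(np.uint8); M=cv2.moments(m,True)
            if M["m00"]<1: continue
            u=(M["m10"]/M["m00"],M["m01"]/M["m00"])
            print(k,n,round(d["score"],2),d["bbox"],np.round(u,1),atz(C[n],u,82), M["m00"])
            ctr.setdefault((k,n),u)
    if (k,"top") in ctr and (k,"scene") in ctr: print("tri",tri([(C[n],ctr[k,n]) for n in C]))
E
python3 a.py
```

```text
{'time': 0.0, 'q': array([-1.32,  0.3 ,  1.52,  0.  ,  1.32, -0.07]), 'qd': array([ 0.,  0.,  0., -0.,  0., -0.]), 'tau': array([ -0.  , -53.18, -35.27,   0.07,   0.02,  -0.  ]), 'eef_pos': array([ 170.21, -522.73,  204.89]), 'ee_rot': array([-0.  ,  0.99,  0.16, -0.  ]), 'wrist_force': array([0.03, 0.43, 0.58]), 'wrist_torque': array([-0.04, -0.01,  0.  ]), 'gripper_force': 0.0, 'grip_width': 1.0005962499795058}
scene [('K', [[475.772, 0.0, 316.4], [0.0, 475.772, 199.047], [0.0, 0.0, 1.0]]), ('eye', [847.78, 460.525, 610.076]), ('orientation', [0.269, 0.112, 0.367, 0.883])]
top [('K', [[462.241, 0.0, 323.093], [0.0, 462.241, 211.705], [0.0, 0.0, 1.0]]), ('eye', [469.496, 46.989, 828.677]), ('orientation', [-0.701, -0.042, 0.062, 0.709])]
bar_top top 0.9 [251.9, 199.4, 289.5, 220.1] [271.3 210.9] [581.97 108.59  82.  ] 484.0
square_top scene 0.73 [278.9, 142.9, 304.3, 167.3] [291.3 154.4] [526.17 -94.63  82.  ] 416.0
square_top top 0.65 [251.8, 198.5, 291.3, 222.0] [271.5 211. ] [581.86 108.28  82.  ] 513.0
square_top top 0.58 [391.3, 234.9, 418.8, 261.0] [403.5 247.6] [ 519.82 -105.66   82.  ] 582.0
tri [588.08  78.21 226.23]
round_top top 0.69 [278.5, 269.3, 304.7, 295.2] [291.7 281. ] [468.71  75.77  82.  ] 516.0
cross_top scene 0.85 [227.9, 180.6, 256.2, 208.4] [242.1 190.7] [639.43 -61.28  82.  ] 502.0
cross_top top 0.55 [367.0, 163.7, 397.2, 192.9] [381.4 178.5] [634.78 -73.25  82.  ] 440.0
tri [635.97 -74.09  70.43]
```

View pics/top0.png

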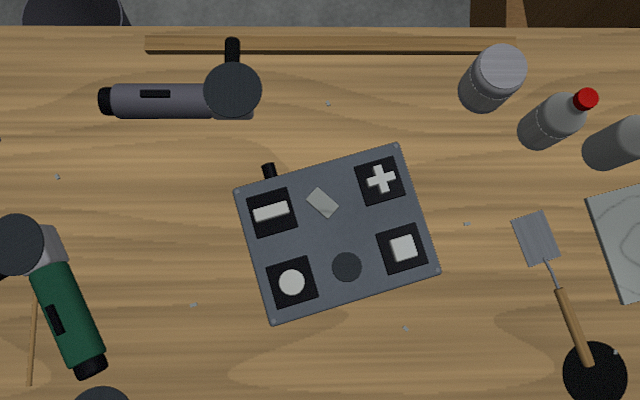

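View pics/scene0.png

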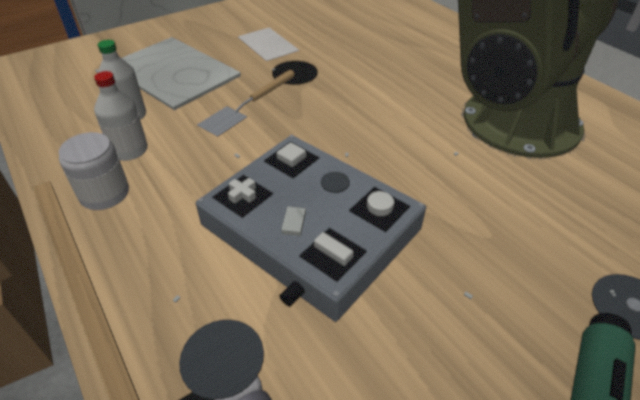

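The top view shows bar (271,211), round (292,281), square (403,248) and cross (381,179). The scene view shows bar (333,246), round (380,203), square (291,154) and cross (242,190). The spacings of 118–119 and 189 mm match the text. Next I'll triangulate and work out the approach.

```bash
cat > b.py <<'E'
from h import *
np.set_printoptions(precision=1,suppress=True)
C={n:eyes.camera(n) for n in ["scene","top"]}
T={"bar":(271.3,210.9),"square":(403.5,247.6),"round":(291.7,281),"cross":(381.4,178.5)}
S={"bar":(334,244),"square":(291.3,152.5),"round":(380,201),"cross":(242.1,189)}
for k in T: print(k,tri([(C["top"],T[k]),(C["scene"],S[k])]),atz(C["top"],T[k],82),atz(C["scene"],S[k],82))
s=manip.sense(); r=rot(s["ee_rot"]); print(np.degrees(r.as_euler("xyz")), r.as_matrix())
print("delta", r.inv().apply(np.array([582,108.5,170])-s["eef_pos"]))
E
python3 b.py
```

```text
bar [581.5 109.3  80.8] [582.  108.6  82. ] [581.4 110.8  82. ]
square [ 519.8 -106.5   75.5] [ 519.9 -105.6   82. ] [523.4 -99.1  82. ]
round [468.2  76.3  77.6] [468.7  75.8  82. ] [471.   79.9  82. ]
cross [635.4 -73.7  74.2] [634.7 -73.2  82. ] [637.6 -64.8  82. ]
[-180.   -0.   18.] [[ 1.   0.3  0. ]
 [ 0.3 -1.   0. ]
 [ 0.  -0.  -1. ]]
delta [ 587.  -472.9   35.5]
```

Emit:
step_arm(commands=[[[29.3,-23.6,1.5],0.1],[[29.3,-23.6,1.5],0.1],[[29.3,-23.6,1.5],0.1],[[29.3,-23.6,1.5],0.1],[[29.3,-23.6,1.5],0.1],[[29.3,-23.6,1.5],0.1],[[29.3,-23.6,1.5],0.1],[[29.3,-23.6,1.5],0.1],[[29.3,-23.6,1.5],0.1],[[29.3,-23.6,1.5],0.1]], jaw=1, grip_force=20)

```text
time: 1.85
eef_pos: [378.9, -208.4, 190.6]
ee_rot: [0.0, 0.989, 0.148, 0.0]
wrist_force: [0.7, -0.9, 0.2]
grip_width: 0.011
gripper_force: 0.0
```

Emit:
step_arm(commands=[[[29.3,-23.6,1.5],0.1],[[29.3,-23.6,1.5],0.1],[[29.3,-23.6,1.5],0.1],[[29.3,-23.6,1.5],0.1],[[29.3,-23.6,1.5],0.1],[[29.3,-23.6,1.5],0.1],[[29.3,-23.6,1.5],0.1],[[29.3,-23.6,1.5],0.1],[[15,-12,1.5],0],[[0,0,0],0]])

```text
time: 3.1
eef_pos: [559.6, 54.7, 176.5]
ee_rot: [0.0, 0.99, 0.142, -0.0]
wrist_force: [-0.5, -0.6, 0.2]
grip_width: 0.002
gripper_force: 0.0
```

```bash
cat > c.py <<'E'
from h import *
import sys
np.set_printoptions(precision=1,suppress=True)
tag=sys.argv[1]
s=manip.sense(); r=rot(s["ee_rot"]); print(s["time"],s["eef_pos"],np.degrees(r.as_euler("xyz")),s["wrist_force"],s["grip_width"])
c=eyes.camera("wrist"); cv2.imwrite(f"pics/w{tag}.png",c["pixels"]); print(c["K"],c["eye"])
g=cv2.cvtColor(c["pixels"],cv2.COLOR_BGR2HSV)
for k in ["bar_top","square_top","round_top","cross_top"]:
    for d in finder.outline_of("wrist",k)[:2]:
        M=cv2.moments(d["region"].astype(np.uint8),True)
        if M["m00"]<1: continue
        u=(M["m10"]/M["m00"],M["m01"]/M["m00"]); print(k,round(d["score"],2),d["bbox"],np.round(u,1),atz(c,u,82))
E
python3 c.py 1
```

```text
3.1 [559.6  54.7 176.5] [-180.     0.    16.3] [-0.5 -0.6  0.2] 0.0019339921882397693
[[313.3   0.  321.4]
 [  0.  313.3 199.8]
 [  0.    0.    1. ]] [631.2  75.2 354.8]
bar_top 0.91 [235.5, 144.4, 305.9, 170.1] [269.7 159.4] [584.  108.1  82. ]
round_top 0.93 [253.9, 257.5, 293.3, 270.8] [274.7 266.4] [485.9  79.   82. ]
cross_top 0.96 [451.3, 135.0, 515.6, 189.8] [482.2 159.3] [636.1 -69.6  82. ]
```

Emit:
step_arm(commands=[[[12.5,-15,0],0],[[12.5,-15,5],0],[[12.5,-15,10],0],[[0,0,15],0],[[0,0,15],0],[[0,0,15],0],[[0,0,12],0],[[0,0,6.5],0],[[0,0,0],0],[[0,0,0],0]])

```text
time: 4.6
eef_pos: [583.3, 108.1, 99.0]
ee_rot: [-0.0, 0.99, 0.141, 0.0]
wrist_force: [-0.7, -0.2, 0.9]
grip_width: 0.004
gripper_force: 0.0
```

```bash
python3 c.py 2
```

```text
4.6 [583.3 108.1  99. ] [180.   -0.   16.2] [-0.7 -0.2  0.9] 0.004163695607616081
[[313.3   0.  321.4]
 [  0.  313.3 199.8]
 [  0.    0.    1. ]] [654.7 128.4 277.4]
bar_top 0.84 [279.0, 211.0, 366.4, 243.9] [318.5 225.7] [587.7 110.7  82. ]
square_top 0.81 [529.6, 346.2, 558.6, 391.0] [542.5 368.2] [525.9 -82.5  82. ]
round_top 0.7 [315.1, 345.7, 325.8, 375.5] [321.2 361.3] [485.3  79.1  82. ]
cross_top 0.96 [551.9, 195.4, 640.0, 266.7] [595.3 228.5] [636.9 -65.7  82. ]
```

View pics/w2.png

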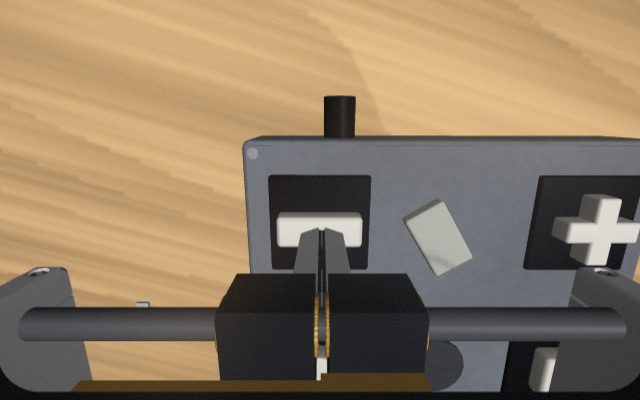

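The wrist view shows the fingertips at (321,231) over the middle of the bar cap (278–362, 212–247). The alignment is good, so I'll press.

Emit:
step_arm(commands=[[[0,0,10],0],[[0,0,6],0],[[0,0,4],0],[[0,0,3],0],[[0,0,1.5],0],[[0,0,0],0],[[0,0,0],0],[[0,0,0],0],[[0,0,0],0],[[0,0,0],0]])

```text
time: 6.1
eef_pos: [583.0, 108.1, 74.3]
ee_rot: [0.0, 0.99, 0.141, 0.0]
wrist_force: [-3.3, -1.3, 6.3]
grip_width: 0.003
gripper_force: 2.8
```

Emit:
step_arm(commands=[[[0,0,-6],0],[[0,0,-14],0],[[0,0,-20],0],[[0,0,0],0],[[-20,31.5,0],0],[[-20,31.5,0],0],[[-20,31.5,0],0],[[-20,31.5,0],0],[[-20,31.5,0],0],[[-20,31.5,0],0]])

```text
time: 7.35
eef_pos: [520.1, -108.0, 113.4]
ee_rot: [-0.0, 0.99, 0.141, -0.0]
wrist_force: [-0.1, 0.2, 0.1]
grip_width: 0.005
gripper_force: 0.0
```

Emit:
step_arm(commands=[[[0,0,5],0],[[0,0,5],0],[[0,0,5],0],[[0,0,0],0],[[0,0,0],0],[[0,0,0],0],[[0,0,0],0],[[0,0,0],0],[[0,0,0],0],[[0,0,0],0]])

```text
time: 8.6
eef_pos: [520.7, -106.9, 98.9]
ee_rot: [0.0, 0.99, 0.141, 0.0]
wrist_force: [0.8, -0.3, 0.5]
grip_width: 0.005
gripper_force: 0.0
```

```bash
python3 c.py 3
```

```text
8.6 [ 520.7 -106.9   98.9] [180.    0.   16.2] [ 0.8 -0.3  0.5] 0.00523752951791333
[[313.3   0.  321.4]
 [  0.  313.3 199.8]
 [  0.    0.    1. ]] [592.2 -86.6 277.3]
bar_top 0.82 [2.3, 15.5, 61.4, 58.2] [27.7 37.9] [587.2  85.2  82. ]
square_top 0.89 [295.3, 201.5, 350.2, 253.7] [319.3 217.3] [ 530.7 -103.2   82. ]
round_top 0.84 [5.4, 199.3, 84.5, 260.3] [ 44.3 228.5] [472.6  69.1  82. ]
cross_top 0.89 [277.1, 1.5, 362.8, 85.0] [320.5  38.4] [633.3 -74.2  82. ]
```

View pics/w3.png

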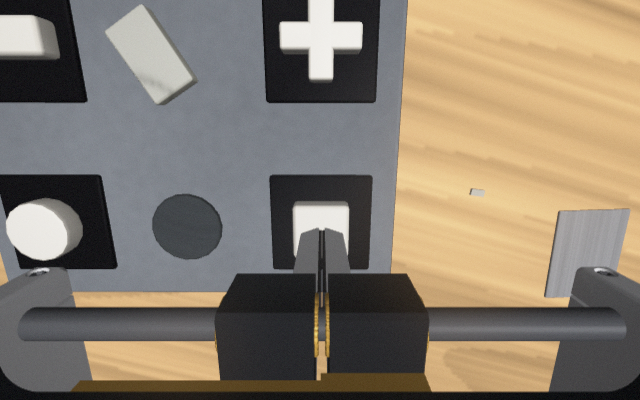

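The fingertips at (321,231) sit over the square cap (293–349, 201–254). I'll press it the same way, then go on to the round key, 190 mm along tool −y.

Emit:
step_arm(commands=[[[0,0,10],0],[[0,0,6],0],[[0,0,4],0],[[0,0,3],0],[[0,0,1.5],0],[[0,0,0],0],[[0,0,0],0],[[0,0,0],0],[[0,0,0],0],[[0,0,0],0]])

```text
time: 10.1
eef_pos: [520.7, -106.9, 74.5]
ee_rot: [0.0, 0.99, 0.141, 0.0]
wrist_force: [-4.1, 0.5, 4.5]
grip_width: 0.008
gripper_force: 2.4
```

Emit:
step_arm(commands=[[[0,0,-6],0],[[0,0,-14],0],[[0,0,-20],0],[[0,0,0],0],[[0,-31.7,0],0],[[0,-31.7,0],0],[[0,-31.7,0],0],[[0,-31.7,0],0],[[0,-31.7,0],0],[[0,-31.5,0],0]])

```text
time: 11.35
eef_pos: [467.0, 76.4, 114.0]
ee_rot: [-0.0, 0.99, 0.141, -0.0]
wrist_force: [0.1, -0.5, -0.4]
grip_width: 0.006
gripper_force: 0.0
```

Emit:
step_arm(commands=[[[0,0,5],0],[[0,0,5],0],[[0,0,5],0],[[0,0,0],0],[[0,0,0],0],[[0,0,0],0],[[0,0,0],0],[[0,0,0],0],[[0,0,0],0],[[0,0,0],0]])

```text
time: 12.6
eef_pos: [467.6, 75.5, 99.4]
ee_rot: [0.0, 0.99, 0.141, -0.0]
wrist_force: [0.4, 0.8, -0.5]
grip_width: 0.002
gripper_force: 0.0
```

```bash
python3 c.py 4
```

```text
12.6 [467.6  75.5  99.4] [180.    0.   16.2] [ 0.4  0.8 -0.5] 0.0021010243196106842
[[313.3   0.  321.4]
 [  0.  313.3 199.8]
 [  0.    0.    1. ]] [539.1  95.9 277.8]
square_top 0.56 [560.6, 200.4, 637.8, 254.5] [596.2 227.9] [521.7 -99.   82. ]
round_top 0.72 [290.6, 197.1, 351.7, 245.5] [320.  218.2] [477.   78.6  82. ]
cross_top 0.77 [588.3, 4.2, 640.0, 83.5] [620.9  43.8] [625.7 -57.3  82. ]
```

View pics/w4.png

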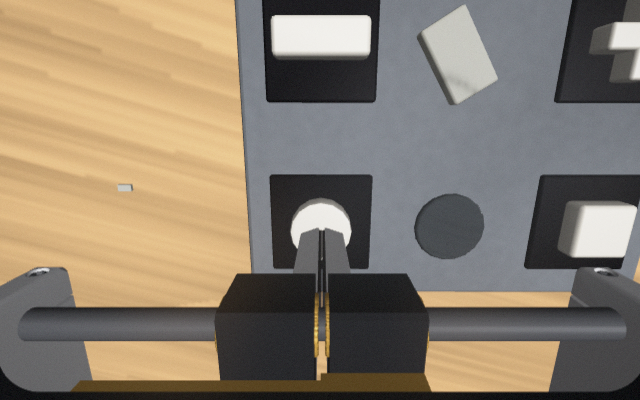

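The round cap (291–351, from row 198) is centred under the fingertips. I'll press it, then lift well clear.

Emit:
step_arm(commands=[[[0,0,10],0],[[0,0,6],0],[[0,0,4],0],[[0,0,3],0],[[0,0,1.5],0],[[0,0,0],0],[[0,0,0],0],[[0,0,0],0],[[0,0,0],0],[[0,0,0],0]])

```text
time: 14.1
eef_pos: [467.6, 75.5, 75.0]
ee_rot: [-0.0, 0.99, 0.141, 0.0]
wrist_force: [-3.8, 0.0, 5.5]
grip_width: 0.004
gripper_force: 2.2
```

Emit:
step_arm(commands=[[[0,0,-6],0],[[0,0,-14],0],[[0,0,-20],0],[[0,0,-20],0],[[0,0,-20],0],[[0,0,-15],0],[[0,0,0],0],[[0,0,0],0],[[0,0,0],0],[[0,0,0],0]])

```text
time: 15.35
eef_pos: [467.4, 75.5, 169.5]
ee_rot: [-0.0, 0.99, 0.141, -0.0]
wrist_force: [-0.9, -0.5, 0.4]
grip_width: 0.007
gripper_force: 0.0
```

```bash
python3 c.py 5
```

```text
15.35 [467.4  75.5 169.5] [-180.     0.    16.2] [-0.9 -0.5  0.4] 0.007157708586409227
[[313.3   0.  321.4]
 [  0.  313.3 199.8]
 [  0.    0.    1. ]] [539.1  95.8 347.8]
bar_top 0.77 [286.4, 41.5, 360.6, 73.2] [321.4  58. ] [581.6 108.1  82. ]
square_top 0.92 [505.1, 182.6, 561.3, 224.8] [531.  201.5] [ 521.3 -101.5   82. ]
round_top 0.62 [295.8, 180.3, 343.8, 225.0] [320.7 201.3] [469.8  76.1  82. ]
cross_top 0.88 [522.3, 26.3, 595.0, 90.1] [556.4  57.3] [633.6 -68.5  82. ]
```

View pics/w5.png

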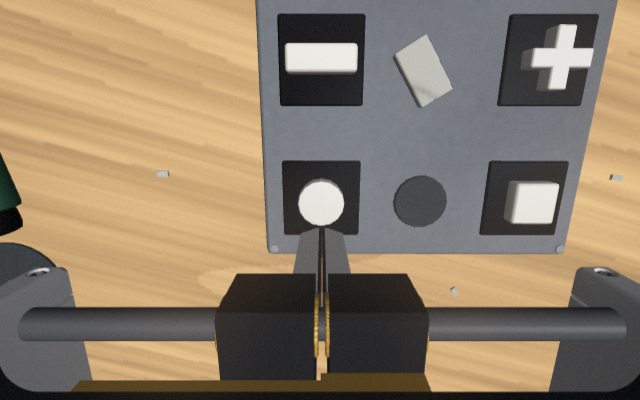

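All four keys are up: bar (321,58), cross (556,57), round (321,202) and square (531,202). The gripper is clear, so I'll hand in.

```bash
python3 -c "
from plant import manip
print(manip.sign_off())"
```

```text
the job is handed in; nothing more can be done
None
```

I pressed the bar, square and round keys in that order, each about 7–8 mm down for over half a second. All were back up with the cross key untouched and the gripper clear when I handed in at about 15 s; the hand-in returned no verdict.

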